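Hitch the pull link to the bench tester's load pin

TASK

Take the steel pull link with the sprung latch out of its rack, push its hook mouth sideways onto the upright load pin under the clear shield of the pull tester until the latch snaps shut behind the pin, then draw the carriage with the link towards the front of the tester until it stops. Let go, leaving the link lying flat on the deck, still hooked, and leave the other things where they stand.

Things in the scene. Friction and masses are not known exactly. Their poses are not given: they have to be found in the camera images.
- link: Pull link: flat steel hook lying flat, 210 mm long, 16 mm thick, about 0.4 kg. Origin on its underside, in the hook's throat; z up. Head to +x, shank (16 mm wide) to -x, ending at x = -170 mm. Back bar at y = -32 to -20 mm; tip bar at y = 14 to 26 mm, starting at x = -6 mm; bowl closes the throat at x = 28 (outside 40 mm). Centre of mass near x = -53 mm.
- link_neck (a point): Neck of the link, link frame (-52, -6, 8) mm: middle of a block 20 mm along x, 52 mm along y (y = -32 to +20) and 16 mm high. In the rack it is the part that can be gripped.
- link_sleeve (a point): Link frame (-122, 0, 13) mm: middle of the grey plastic grip sleeve round the shank, 55 mm along x, 22 mm wide, 26 mm high, underside flush with the link's.
- mouth (a point): Link frame (-20, 20, 8) mm: the mouth, a gap on the link's +y side between neck (x = -42) and tip (x = -6 mm). The pin enters best with its axis at link x = -20 mm; push the link sideways until the pin is at link y of about +3 mm, then draw the link along its own -x: the pin slips past the latch's end into the bowl.
- latch (a joint): The hook's sprung latch, a bright metal strip 50 mm long, 4 mm thick, pivoted at link (-46, 12) mm, closing the mouth from inside the tip. 0 = shut, up to 0.75 rad = swung into the throat. The pin opens it with 1 to 3 N; it springs shut by itself once the pin has gone past its end (pin axis beyond link x = +10 mm).
- bowl (a point): Link frame (20, -2, 8) mm: the hook's bowl, where the pin sits when hooked (pin axis at link x of about 20 mm).
- rig: Bench pull tester, fixed. Origin on the bench; front to its -x. Grey deck, top 30 mm above the bench, x = -200 to 140, y = -100 to 100 mm; blue housing 85 mm high behind it (x to 200 mm).
- shield (a point): Rig frame (-20, 0, 70) mm: middle of the front edge, on the underside, of the clear shield over the pin: x = -20 to 125, y = -95 to 95 mm, underside 40 and top 44 mm above the deck, on two 12 mm posts at x = 115, y = -85 and 85 mm, open at front and sides. No room for fingers under it, nor to lift the link over the pin: bring the link in low over the deck, held by its sleeve.
- carriage (a joint): Flush slide bearing the load pin: 0 = rear stop, 0.045 m = front stop (drawn to the rig's -x). Starts at 0 to 0.008. Moves against about 4 N of friction, stays where left.
- pin_foot (a point): Foot of the load pin, on its axis at deck level: plain upright steel pin 12 mm across, 30 mm high, at rig y = 0, rig x = 45 mm minus the carriage value.
- rack: Low white rack, fixed: 120 mm deep (x), 198 mm wide, 40 mm high, closed at the back, roofed (underside 36 mm), two 93 mm lanes centred at y = -47.5 and 47.5 mm, open at the front (-x). Origin on the bench under its middle. The link lies on the bench in one lane, head outwards (turned about half round to the rack): sleeve and shank under the roof, neck and hook outside.
- eyebar: Bystander: steel bar with a 40 mm round eye, no hook or latch, lying in the other lane the same way, 165 mm long, 16 mm thick, with a 26 mm high sleeve. Origin on its underside under the eye's centre; the bar runs to -x.
- bottle: Bystander: amber bottle, 68 mm across, 150 mm high. Origin: centre of its underside.
- beaker: Bystander: glass beaker, 70 mm across, 85 mm high. Origin: centre of its underside.
- weight: Bystander: steel knobbed weight, 54 mm across, 70 mm high. Origin: centre of its underside.

How it is judged (in metres and radians):
On the way, in this order (a step that is already met when the one before it is completed fails the run):
1. the pin, in the hook's mouth, pushes the latch open while the carriage is still at the rear (value of joint latch above 0.25 rad and x of pin_foot in the frame of link between -0.045 and 0.01 m and y of pin_foot in the frame of link between -0.02 and 0.016 m and value of joint carriage below 0.03 m), for 0.02 s.
2. the held link, latch shut behind the pin, has drawn the carriage to the front (value of joint carriage above 0.038 m and value of joint latch below 0.1 rad and x of pin_foot in the frame of link above 0.008 m and contact force between the fingers and link above 0.5 N), for 0.05 s.
At the end, for the whole second after the job is handed in: The carriage is within 7 mm of its front stop, the load pin is in the link's bowl (8 to 28 mm ahead of the link's origin) with the latch within 0.1 rad of shut, and the link lies flat (within 5 degrees, at most 5 mm off the deck) and at rest, released (value of joint carriage above 0.038 m and value of joint latch below 0.1 rad and x of pin_foot in the frame of link between 0.008 and 0.028 m and y of pin_foot in the frame of link between -0.02 and 0.014 m and angle between link's own z axis and vertical below 0.09 rad and z of link in the frame of pin_foot below 0.005 m and linear speed of link below 0.02 m/s); the robot touches nothing.
It fails at once if the eye-bar is shifted by more than 40 mm (distance of eyebar from where it was at the start of the episode above 0.04 m).
It fails at once if the bottle is shifted or tipped (distance of bottle from where it was at the start of the episode above 0.03 m or angle between bottle's own z axis and vertical above 0.35 rad).
It fails at once if the beaker is shifted or tipped (distance of beaker from where it was at the start of the episode above 0.03 m or angle between beaker's own z axis and vertical above 0.35 rad).
It fails at once if the weight is shifted or tipped (distance of weight from where it was at the start of the episode above 0.03 m or angle between weight's own z axis and vertical above 0.35 rad).
It also fails if it takes over 72 s, if anything falls off the work surface, if the arm or the gripper's body presses on something with over 40 N, if the wrist force passes 120 N, or if a joint passes its speed limit or range.

ROBOT

A 6-joint arm with a two-finger parallel gripper is mounted at the origin on the work surface. World frame = base frame: x ahead of the robot, y to its left, z up, the work surface at z = 0. Lengths are in m, angles in degrees, forces in N, time in s.
With the tool pointing down it reaches from about 0.3 to 0.75 m from the base axis. Payload 8.5 kg.
Tool frame: the origin (TCP) lies at the very end of the fingers, on their centre line; the grasp point (between the pads) lies 19 mm behind it; z points along the fingers, y is the line along which they close (so a half turn about z gives the same grasp; the last joint's range is limited). The gripper opens to 85 mm and grips with 20 to 120 N. Pads are 22 mm wide; open, the fingers measure 114 mm over their backs; the gripper's body (76 mm by 85 mm) begins 54 mm behind the grasp point. The pads swing forward as they close: fully open they stand 13 mm farther back than shut.
Start: joints at [-78.169, 21.807, 74.336, -0, 83.858, -12.336], TCP at [0.225, -0.502, 0.231] pointing down, gripper open.
Joint ranges: [-178.18, 178.18], [-50.72, 133.34], [12.68, 142.11], [-81.47, 261.47], [9.98, 163.14], [-165.26, 165.26]. Speed limits (degrees/s): [136.94, 136.94, 180, 180, 180, 180].

INTERFACE

Orientations are given as a 3x3 rotation matrix whose columns are the frame's x, y, z axes.
In Python, from rig import env, imaging gives the robot as it stands. The module is installed in compiled form; this text tells all that it offers.
- The arm moves only by the tool arm_command, never from a script. Its arguments are lists of equal length, an entry for each row: "turn": the turn, a rotation vector about the tool's x, y, z in units of 5 degrees (1.0 is 5 degrees), a list of three; "xyz": the shift along the tool's x, y, z in units of 50 mm (1.0 is 50 mm), a list of three; "claw": the finger opening in mm, from 0 to 85.4. A call has 1 to 12 rows; each row shifts and turns the commanded pose from where the row before left it, along the tool's axes as they then stand; what a row does not reach is not made up. A row lasts 1/10 s, in which the tool goes at most 50 mm and 8.59 degrees, less where a joint would pass 70% of its speed; a pose out of reach is approached as far as the arm can. A call is refused whole if a number of a shift passes 1 or a number of a turn 1, either way. A call with a gripper value outside its range is refused whole. The fingers move at their own pace and stop on an object; "squeeze" is the grip in N (left out, the last holds). Time passes only in rows, so rows that do not move let the fingers close. It gives the time, the measured TCP pose, the force, the opening and the grip force at its end, in the units of the state.
- env.observe(): the state, without advancing time (a new reading comes with each control period).
- imaging.get_image(name): name is "side" or "top"; returns (picture, depth): 400x640x3 uint8, blue, green, red; 400x640 float32, m along the optical axis (not along the pixel's ray), 0 where there is no reading.
- imaging.camera_info(name): a dict with "camera_matrix" (3x3 intrinsics, pixels), "rvec" (rotation vector, rad) and "tvec" (3), from world to camera coordinates, as OpenCV has them. Camera axes: x right, y down, z forward; pixel columns grow to the right and rows downward; lengths in m; the calibration is good to about 2 mm. A picture is of the moment at which its call begins. camera_info takes no time and is no camera call.
- env.close_job(): hands the job in; it is judged then, once.
The state is a dict: "time_s": time; "q": joint angles; "qvel": joint speeds; "joint_efforts": joint torques, N m; "position": TCP position; "tool_rot": TCP orientation; "ft_force": force on the tool from outside, world axes, zero at the start; "wrist_torque": the same for the moment, N m; "grip_width": finger opening in m; "gripper_force": force on a finger pad.
Only numpy, scipy, OpenCV 4.12 (cv2) and the standard library are available. Lean on these libraries where they do the work, as an engineer would, in place of code of your own. Each camera call takes 0.05 s, during which the arm holds its last target. There are 200 camera calls.

## Working session

There is one attempt and no reset: what is moved stays moved. The work goes in short steps, Python scripts to look and compute and a tool call to move; the robot and the scene stay as the last step left them, time stands still between calls to the robot, and variables do not carry over. Pictures are saved under pics/ and viewed, at most 10 in all, crops included, and the job is handed in when it is done.

Besides the shell and the picture viewer there is one more tool, called after ">>>" as name(argument=value, ...) on one line, values as JSON. arm_command: Moves the arm, as the interface text tells. Its arguments: {"type":"object","properties":{"turn":{"type":"array"},"xyz":{"type":"array"},"claw":{"type":"array"},"squeeze":{"type":"number"}},"required":["turn","xyz","claw"]}

```bash
mkdir -p pics; cat > h.py <<'E'
import numpy as np,cv2
from rig import env,imaging
def shot(cam,tag):
    p,d=imaging.get_image(cam);cv2.imwrite(f'pics/{tag}.png',p);np.save(f'pics/{tag}.npy',d);return p,d
def world(cam,u,v,z=None,d=None):
    i=imaging.camera_info(cam);K=np.array(i['camera_matrix']);R=cv2.Rodrigues(np.array(i['rvec'],float))[0];t=np.array(i['tvec'],float).ravel()
    r=np.linalg.inv(K)@[u,v,1];c=-R.T@t;w=R.T@r
    return c+w*((z-c[2])/w[2] if z is not None else d)
def pix(cam,P):
    i=imaging.camera_info(cam)
    return cv2.projectPoints(np.array(P,float).reshape(-1,3),np.array(i['rvec'],float),np.array(i['tvec'],float),np.array(i['camera_matrix']),None)[0].reshape(-1,2)
E
python3 - <<'E'
from h import *
shot('top','t0');shot('side','s0')
s=env.observe();print(s['position'],np.round(s['tool_rot'],3),s['time_s'])
for c in('top','side'):
    i=imaging.camera_info(c);R=cv2.Rodrigues(np.array(i['rvec'],float))[0];print(c,-R.T@np.array(i['tvec']).ravel(),i['camera_matrix'])
E
```

```text
[ 0.22512337 -0.50153272  0.23077159] [[ 0.912  0.409 -0.   ]
 [ 0.409 -0.912  0.001]
 [ 0.    -0.001 -1.   ]] 0.1
top [ 0.4125271  -0.03666843  0.94792025] [[425.58680921   0.         313.79313819]
 [  0.         425.58680921 202.93515945]
 [  0.           0.           1.        ]]
side [0.45595157 0.94596877 0.80871357] [[494.81060578   0.         324.42394997]
 [  0.         494.81060578 201.26476572]
 [  0.           0.           1.        ]]
```

View pics/t0.png

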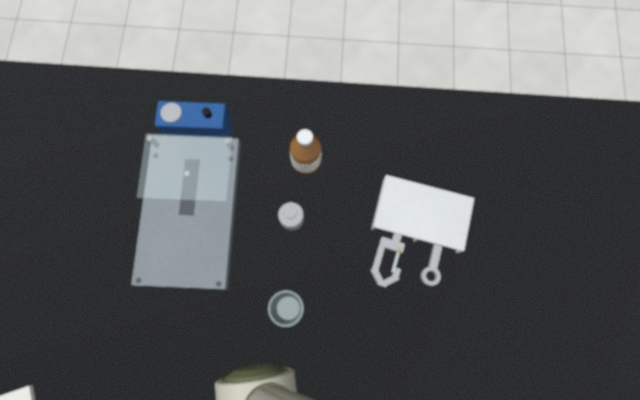

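View pics/s0.png

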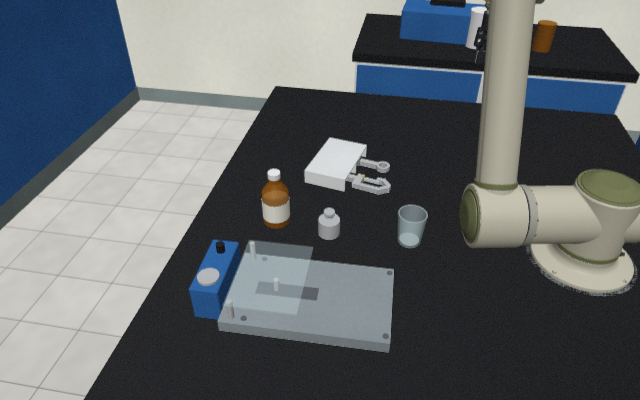

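The top view shows the rig at left (deck corners about (132,287), (226,289), (240,138), (147,135)) and the pin at about (186,174). The rack is at right, with the link's hook at about (387,260), the eyebar eye at (431,275), and the bottle, weight and beaker between. I'll enlarge the link and the deck.

```bash
python3 - <<'E'
from h import *
p=cv2.imread('pics/t0.png')
a=cv2.resize(p[170:295,360:485],(500,500),interpolation=cv2.INTER_CUBIC)
b=cv2.resize(p[95:295,125:250],None,fx=2.5,fy=2.5,interpolation=cv2.INTER_CUBIC)
c=np.zeros((500,500+b.shape[1],3),np.uint8)[:, :800];m=np.hstack([a,b[:, :300]]);cv2.imwrite('pics/c0.png',m)
E
```

```text
(no output)
```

View pics/c0.png

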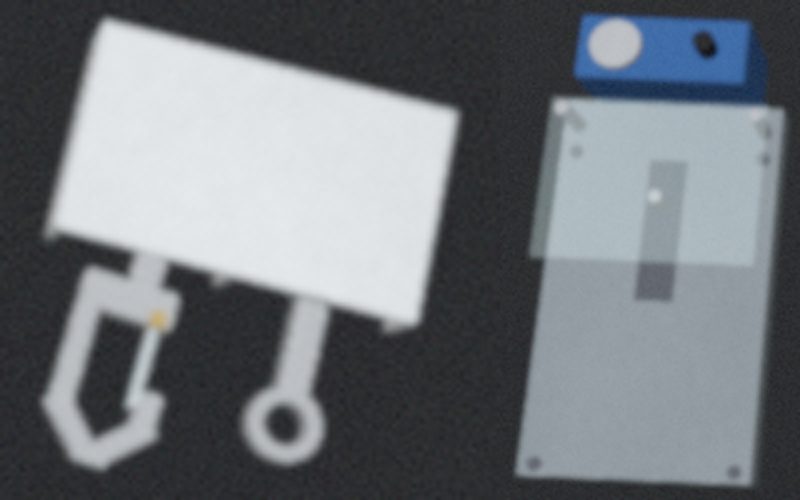

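```bash
cat >> h.py <<'E'
def fit(L,W):
    L=np.array(L,float)/1000;W=np.array(W)[:,:2];a=L-L.mean(0);b=W-W.mean(0)
    th=np.arctan2((a[:,0]*b[:,1]-a[:,1]*b[:,0]).sum(),(a*b).sum());R=np.array([[np.cos(th),-np.sin(th)],[np.sin(th),np.cos(th)]])
    t=W.mean(0)-R@L.mean(0);print('th',np.degrees(th),'t',t,'res mm',np.round(1000*(L@R.T+t-W),1).tolist());return R,t
E
python3 - <<'E'
from h import *
A=lambda u,v:(360+u/4-.4,170+v/4-.4)
B=lambda u,v:(125+(u-500)/2.5-.3,95+v/2.5-.3)
R,t=fit([(-62,-32),(-62,20),(-46,12),(-6,26)],[world('top',*A(*p),z=.016) for p in[(88,264),(183,290),(158,320),(162,395)]])
n=R@[-.052,-.006]+t;print('neck',n)
W=[world('top',*B(*p),z=z) for p,z in[((515,475),.03),((753,486),.03),((530,257),.074),((755,265),.074)]]
Q,s=fit([(-200,100),(-200,-100),(-20,95),(-20,-95)],W)
pw=world('top',*B(654,196),z=.06)[:2];print('pin world',pw,'rig',Q.T@(pw-s))
print('eye',world('top',*A(283,425),z=.016),'rackfront', [R.T@(world('top',*A(*p),z=.04)[:2]-t) for p in[(55,228),(415,322)]])
for n_,u,v,z in[('bottle',305,136,.15),('weight',291,210,.07),('beaker',286,309,.085)]:print(n_,world('top',u,v,z=z))
d=np.load('pics/t0.npy')
for u,v in[B(600,400),A(70,340),A(250,150)]:print(world('top',u,v,d=d[int(v),int(u)]))
E
```

```text
th 165.59837801223787 t [ 0.50250809 -0.19414593] res mm [[-0.0, -0.8], [-2.2, 1.5], [1.9, -0.1], [0.3, -0.6]]
neck [ 0.55436635 -0.20126777]
th 1.6630114139622918 t [0.62854778 0.25595653] res mm [[-0.0, -1.1], [0.7, 1.1], [0.1, -0.4], [-0.8, 0.4]]
pin world [0.67069487 0.2582562 ] rig [0.04219608 0.00107555]
eye [ 0.49001493 -0.2859281   0.016     ] rackfront [array([-0.0702109 , -0.05778062]), array([-0.08219011,  0.13936063])]
bottle [0.73837916 0.00224617 0.15      ]
weight [0.60251536 0.02316417 0.07      ]
beaker [0.39982032 0.01553129 0.085     ]
[0.49369436 0.28859711 0.03120682]
[ 0.52756597 -0.16897431  0.01840007]
[ 0.63536303 -0.2601678   0.04133098]
```

>>> arm_command(turn=[[0, 0, 0], [0, 0, 0], [0, 0, 0], [0, 0, 0], [0, 0, 0], [0, 0, 0], [0, 0, 0], [0, 0, 0], [0, 0, 0], [0, 0, 0], [0, 0, 0], [0, 0, 0]], xyz=[[0.7, -0.23, 0], [0.7, -0.23, 0], [0.7, -0.23, 0], [0.7, -0.23, 0], [0.7, -0.23, 0], [0.7, -0.23, 0], [0.7, -0.23, 0], [0.7, -0.23, 0], [0.7, -0.23, 0], [0.7, -0.23, 0], [0.7, -0.23, 0], [0.7, -0.23, 0]], claw=[80, 80, 80, 80, 80, 80, 80, 80, 80, 80, 80, 80])

```text
time_s: 1.3
position: [0.5527, -0.2026, 0.231]
tool_rot: [[0.912, 0.409, -0.001], [0.409, -0.912, 0.0], [-0.0, -0.001, -1.0]]
ft_force: [-0.1, -1.7, -0.4]
grip_width: 0.08
gripper_force: 0.0
```

>>> arm_command(turn=[[0, 0, 1], [0, 0, 1], [0, 0, 1], [0, 0, 1], [0, 0, 1], [0, 0, 1], [0, 0, 1], [0, 0, 0.7], [0, 0, 0], [0, 0, 0]], xyz=[[0, 0, 0.3], [0, 0, 0.3], [0, 0, 0.3], [0, 0, 0.3], [0, 0, 0.3], [0, 0, 0.3], [0, 0, 0.3], [0, 0, 0.1], [0, 0, 0], [0, 0, 0]], claw=[80, 80, 80, 80, 80, 80, 80, 80, 80, 80])

```text
time_s: 2.3
position: [0.5519, -0.204, 0.1214]
tool_rot: [[0.969, -0.246, -0.0], [-0.246, -0.969, 0.0], [-0.0, -0.0, -1.0]]
ft_force: [0.6, -0.8, 1.0]
grip_width: 0.0798
gripper_force: 0.0
```

```bash
cat >> h.py <<'E'
def go(x,y,z,yaw):
    s=env.observe();R=np.array(s['tool_rot']);c,n=np.cos(np.radians(yaw)),np.sin(np.radians(yaw))
    T=np.array([[c,n,0],[n,-c,0],[0,0,-1]]);d=R.T@(np.array([x,y,z])-s['position'])/.05
    print('t',round(s['time_s'],2),'pos',np.round(s['position'],4),'yaw',round(np.degrees(np.arctan2(R[1,0],R[0,0])),2),'q6',round(s['q'][5],1),'units xyz',np.round(d,3),'turn',np.round(np.degrees(cv2.Rodrigues(R.T@T)[0].ravel())/5,3),'F',np.round(s['ft_force'],1),'grip',s['grip_width'],s['gripper_force'])
E
python3 - <<'E'
from h import *
go(.5534,-.2010,.003,-14.4)
E
```

```text
t 2.3 pos [ 0.5519 -0.204   0.1214] yaw -14.24 q6 72.4 units xyz [ 0.015 -0.065  2.368] turn [-0.     0.001  0.033] F [ 0.6 -0.8  1. ] grip 0.07978018510608378 0.0
```

>>> arm_command(turn=[[0, 0, 0], [0, 0, 0], [0, 0, 0], [0, 0, 0], [0, 0, 0], [0, 0, 0], [0, 0, 0], [0, 0, 0]], xyz=[[0.01, -0.06, 0.4], [0, 0, 0.4], [0, 0, 0.4], [0, 0, 0.4], [0, 0, 0.4], [0, 0, 0.2], [0, 0, 0.16], [0, 0, 0]], claw=[80, 80, 80, 80, 80, 80, 80, 80])

```text
time_s: 3.1
position: [0.553, -0.2011, 0.003]
tool_rot: [[0.969, -0.247, -0.001], [-0.247, -0.969, 0.0], [-0.001, -0.0, -1.0]]
ft_force: [-0.3, -0.2, -0.3]
grip_width: 0.0802
gripper_force: 0.0
```

>>> arm_command(turn=[[0, 0, 0], [0, 0, 0], [0, 0, 0], [0, 0, 0], [0, 0, 0], [0, 0, 0], [0, 0, 0], [0, 0, 0]], xyz=[[0, 0, 0], [0, 0, 0], [0, 0, 0], [0, 0, 0], [0, 0, 0], [0, 0, 0], [0, 0, 0], [0, 0, 0]], claw=[60, 50, 40, 40, 40, 40, 40, 40], squeeze=60)

```text
time_s: 3.9
position: [0.5535, -0.2016, 0.0047]
tool_rot: [[0.969, -0.247, 0.002], [-0.247, -0.969, -0.001], [0.002, 0.001, -1.0]]
ft_force: [-0.4, 0.2, 5.4]
grip_width: 0.0501
gripper_force: 63.2
```

>>> arm_command(turn=[[0, 0, 0], [0, 0, 0], [0, 0, 0], [0, 0, 0], [0, 0, 0], [0, 0, 0], [0, 0, 0], [0, 0, 0], [0, 0, 0]], xyz=[[0, 0, -0.06], [-0.2, 0, 0], [-0.3, 0, 0], [-0.4, 0, 0], [-0.4, 0, 0], [-0.4, 0, 0], [-0.4, 0, 0], [-0.3, 0, 0], [0, 0, 0]], claw=[40, 40, 40, 40, 40, 40, 40, 40, 40])

```text
time_s: 4.8
position: [0.4353, -0.1706, 0.0064]
tool_rot: [[0.969, -0.248, -0.002], [-0.248, -0.969, 0.001], [-0.002, -0.001, -1.0]]
ft_force: [0.2, -0.4, -3.1]
grip_width: 0.0498
gripper_force: 62.9
```

>>> arm_command(turn=[[0, 0, 0], [0, 0, 0], [0, 0, 0], [0, 0, 0], [0, 0, 0], [0, 0, 0], [0, 0, 0], [0, 0, 0], [0, 0, 0]], xyz=[[0, 0, -0.3], [0, 0, -0.5], [0, 0, -0.5], [0, 0, -0.5], [0, 0, -0.5], [0, 0, -0.5], [0, 0, -0.5], [0, 0, -0.5], [0, 0, 0]], claw=[40, 40, 40, 40, 40, 40, 40, 40, 40])

```text
time_s: 5.7
position: [0.4384, -0.1723, 0.1993]
tool_rot: [[0.969, -0.247, 0.006], [-0.247, -0.969, -0.004], [0.006, 0.002, -1.0]]
ft_force: [1.1, -0.3, -3.8]
grip_width: 0.0498
gripper_force: 63.7
```

```bash
python3 - <<'E'
from h import *
Q=np.radians(1.66);s=np.array([.62855,.25596]);R=np.array([[np.cos(Q),-np.sin(Q)],[np.sin(Q),np.cos(Q)]])
n=R@[-.065-.051,-.045-.006]+s;print(n)
go(n[0],n[1],.2,-14.4)
shot('top','t1')
p=cv2.imread('pics/t1.png');cv2.imwrite('pics/c1.png',cv2.resize(p[180:380,280:480],(600,600),interpolation=cv2.INTER_CUBIC))
E
```

```text
[0.51407607 0.20162107]
t 5.7 pos [ 0.4384 -0.1723  0.1993] yaw -14.32 q6 68.4 units xyz [-0.384 -7.62  -0.034] turn [ 0.028 -0.075  0.016] F [ 1.1 -0.3 -3.8] grip 0.04984299819203743 63.73351067304611
```

View pics/c1.png

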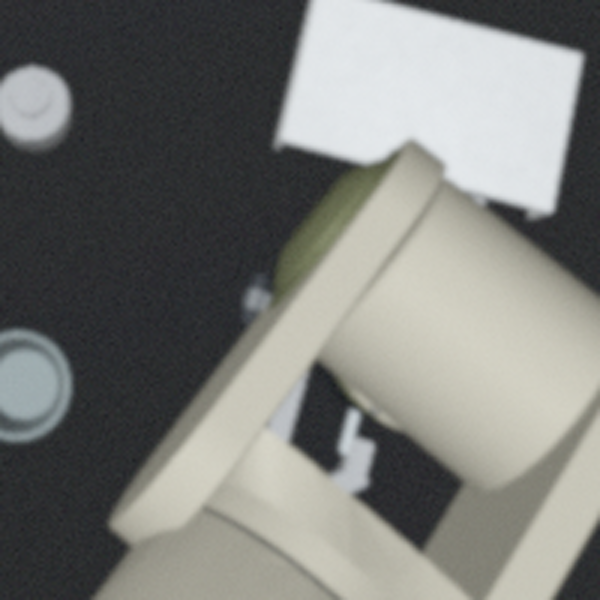

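>>> arm_command(turn=[[0, 0, 0], [0, 0, 0], [0, 0, 0], [0, 0, 0], [0, 0, 0], [0, 0, 0], [0, 0, 0], [0, 0, 0], [0, 0, 0], [0, 0, 0], [0, 0, 0], [0, 0, 0]], xyz=[[-0.03, -0.4, 0], [-0.03, -0.7, 0], [-0.03, -0.7, 0], [-0.03, -0.7, 0], [-0.03, -0.7, 0], [-0.03, -0.7, 0], [-0.03, -0.7, 0], [-0.03, -0.7, 0], [-0.03, -0.7, 0], [-0.03, -0.7, 0], [-0.04, -0.6, 0], [-0.04, -0.32, 0]], claw=[40, 40, 40, 40, 40, 40, 40, 40, 40, 40, 40, 40])

```text
time_s: 6.95
position: [0.5125, 0.2045, 0.1944]
tool_rot: [[0.969, -0.246, -0.003], [-0.246, -0.969, -0.0], [-0.003, 0.001, -1.0]]
ft_force: [0.2, -0.0, -3.9]
grip_width: 0.0503
gripper_force: 63.8
```

>>> arm_command(turn=[[0, 0, -0.6], [0, 0, -1], [0, 0, -1], [0, 0, -1], [0, 0, -1], [0, 0, -1], [0, 0, -1], [0, 0, -1], [0, 0, -1], [0, 0, -1], [0, 0, -1], [0, 0, -1]], xyz=[[0, 0, 0], [0, 0, 0], [0, 0, 0], [0, 0, 0], [0, 0, 0], [0, 0, 0], [0, 0, 0], [0, 0, 0], [0, 0, 0], [0, 0, 0], [0, 0, 0], [0, 0, 0]], claw=[40, 40, 40, 40, 40, 40, 40, 40, 40, 40, 40, 40])

```text
time_s: 8.15
position: [0.5124, 0.2019, 0.195]
tool_rot: [[0.721, 0.693, -0.002], [0.693, -0.721, -0.001], [-0.002, -0.001, -1.0]]
ft_force: [-0.0, -0.6, -3.1]
grip_width: 0.0499
gripper_force: 63.8
```

>>> arm_command(turn=[[0, 0, -1], [0, 0, -1], [0, 0, -1], [0, 0, -1], [0, 0, -1], [0, 0, -1], [0, 0, -1], [0, 0, -1], [0, 0, -1], [0, 0, -1], [0, 0, -1], [0, 0, -1]], xyz=[[0, 0, 0], [0, 0, 0], [0, 0, 0], [0, 0, 0], [0, 0, 0], [0, 0, 0], [0, 0, 0], [0, 0, 0], [0, 0, 0], [0, 0, 0], [0, 0, 0], [0, 0, 0]], claw=[40, 40, 40, 40, 40, 40, 40, 40, 40, 40, 40, 40])

```text
time_s: 9.35
position: [0.5124, 0.202, 0.195]
tool_rot: [[-0.239, 0.971, -0.002], [0.971, 0.239, -0.001], [0.0, -0.002, -1.0]]
ft_force: [0.0, -0.6, -3.5]
grip_width: 0.0498
gripper_force: 63.8
```

>>> arm_command(turn=[[0, 0, -1], [0, 0, -1], [0, 0, -1], [0, 0, -1], [0, 0, -1], [0, 0, -1], [0, 0, -1], [0, 0, -1], [0, 0, -1], [0, 0, -1], [0, 0, -1], [0, 0, -1]], xyz=[[0, 0, 0], [0, 0, 0], [0, 0, 0], [0, 0, 0], [0, 0, 0], [0, 0, 0], [0, 0, 0], [0, 0, 0], [0, 0, 0], [0, 0, 0], [0, 0, 0], [0, 0, 0]], claw=[40, 40, 40, 40, 40, 40, 40, 40, 40, 40, 40, 40])

```text
time_s: 10.55
position: [0.5124, 0.2019, 0.195]
tool_rot: [[-0.961, 0.278, -0.002], [0.278, 0.961, -0.001], [0.002, -0.001, -1.0]]
ft_force: [0.4, -0.3, -3.6]
grip_width: 0.0501
gripper_force: 63.8
```

```bash
python3 - <<'E'
from h import *
go(.514,.2016,.037,-178.34)
E
```

```text
t 10.55 pos [0.5124 0.2019 0.195 ] yaw 163.85 q6 -64.6 units xyz [-0.038  0.006  3.16 ] turn [-0.01  -0.025 -3.563] F [ 0.4 -0.3 -3.6] grip 0.05013692148330227 63.76964695751667
```

>>> arm_command(turn=[[0, 0, -1], [0, 0, -1], [0, 0, -1], [0, 0, -0.56], [0, 0, 0], [0, 0, 0], [0, 0, 0], [0, 0, 0], [0, 0, 0], [0, 0, 0], [0, 0, 0]], xyz=[[0, 0, 0.3], [0, 0, 0.3], [0, 0, 0.3], [0, 0, 0.3], [0.16, 0, 0.4], [0, 0, 0.4], [0, 0, 0.4], [0, 0, 0.4], [0, 0, 0.2], [0, 0, 0.08], [0, 0, 0]], claw=[40, 40, 40, 40, 40, 40, 40, 40, 40, 40, 40])

```text
time_s: 11.65
position: [0.5047, 0.202, 0.042]
tool_rot: [[-1.0, -0.025, -0.001], [-0.025, 1.0, -0.0], [0.001, -0.0, -1.0]]
ft_force: [0.2, 0.4, -3.5]
grip_width: 0.0499
gripper_force: 63.7
```

```bash
python3 - <<'E'
from h import *
go(.544,.2016,.037,-178.34)
shot('side','s2')
p=cv2.imread('pics/s2.png');cv2.imwrite('pics/c2.png',cv2.resize(p[180:380,180:440],(780,600),interpolation=cv2.INTER_CUBIC))
E
```

```text
t 11.65 pos [0.5047 0.202  0.042 ] yaw -178.54 q6 -82.1 units xyz [-0.786 -0.029  0.1  ] turn [-0.002 -0.008 -0.041] F [ 0.2  0.4 -3.5] grip 0.04986977804440853 63.71757119894028
```

View pics/c2.png

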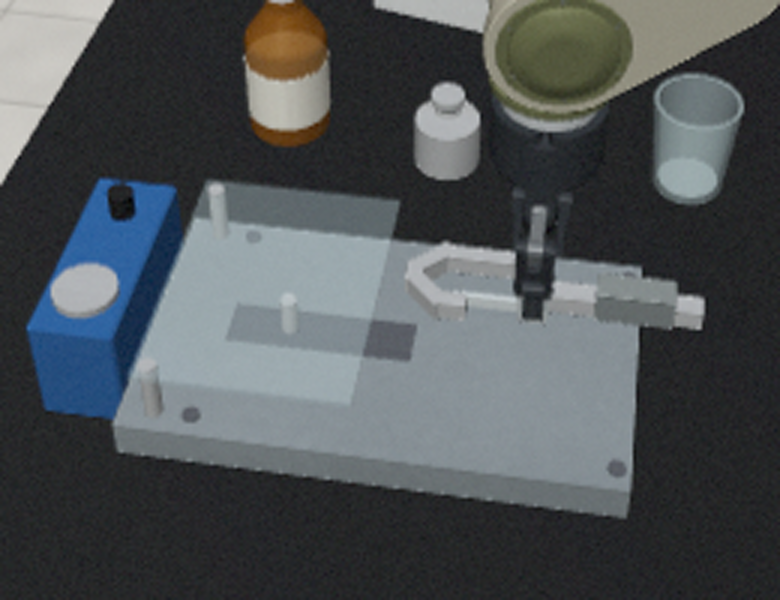

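The link hangs flat a few millimetres above the deck, with its head at (410,275) just in front of the shield edge at (390,260). The sleeve is at (640,300). Next I slide it in a little, lower it and release.

>>> arm_command(turn=[[0, 0, 0], [0, 0, 0], [0, 0, 0], [0, 0, 0], [0, 0, 0], [0, 0, 0], [0, 0, 0], [0, 0, 0], [0, 0, 0], [0, 0, 0]], xyz=[[-0.2, 0, 0], [-0.3, 0, 0], [-0.28, 0, 0], [0, 0, 0.06], [0, 0, 0.06], [0, 0, 0.02], [0, 0, 0], [0, 0, 0], [0, 0, 0], [0, 0, 0]], claw=[40, 40, 40, 40, 40, 40, 40, 60, 70, 70])

```text
time_s: 12.7
position: [0.5439, 0.2033, 0.0358]
tool_rot: [[-1.0, -0.026, 0.001], [-0.026, 1.0, 0.0], [-0.001, 0.0, -1.0]]
ft_force: [-0.4, -0.0, 0.0]
grip_width: 0.0701
gripper_force: 0.0
```

>>> arm_command(turn=[[0, 0, 0], [0, 0, 0], [0, 0, 0], [0, 0, 0], [0, 0, 0], [0, 0, 0], [0, 0, 0], [0, 0, 0], [0, 0, 0]], xyz=[[0, 0, 0], [0, 0, -0.3], [0, 0, -0.5], [0, 0, -0.4], [0.4, 0, 0], [0.5, 0, 0], [0.5, 0, 0], [0, 0, 0], [0, 0, 0]], claw=[70, 70, 70, 70, 65, 60, 60, 60, 60])

```text
time_s: 13.6
position: [0.4741, 0.2015, 0.0958]
tool_rot: [[-1.0, -0.026, 0.001], [-0.026, 1.0, 0.0], [-0.001, 0.0, -1.0]]
ft_force: [-0.2, -0.7, 0.0]
grip_width: 0.0602
gripper_force: 0.0
```

```bash
python3 - <<'E'
from h import *
go(.544-.071,.2016,.037,-178.34)
shot('side','s3');shot('top','t3')
p=cv2.imread('pics/s3.png');q=cv2.imread('pics/t3.png')
a=cv2.resize(p[230:350,210:410],(800,480),interpolation=cv2.INTER_CUBIC)
cv2.imwrite('pics/c3.png',a)
E
```

```text
t 13.6 pos [0.4741 0.2015 0.0958] yaw -178.52 q6 -81.6 units xyz [0.023 0.002 1.175] turn [ 0.002  0.013 -0.036] F [-0.2 -0.7  0. ] grip 0.06021010979494947 0.0
```

View pics/c3.png

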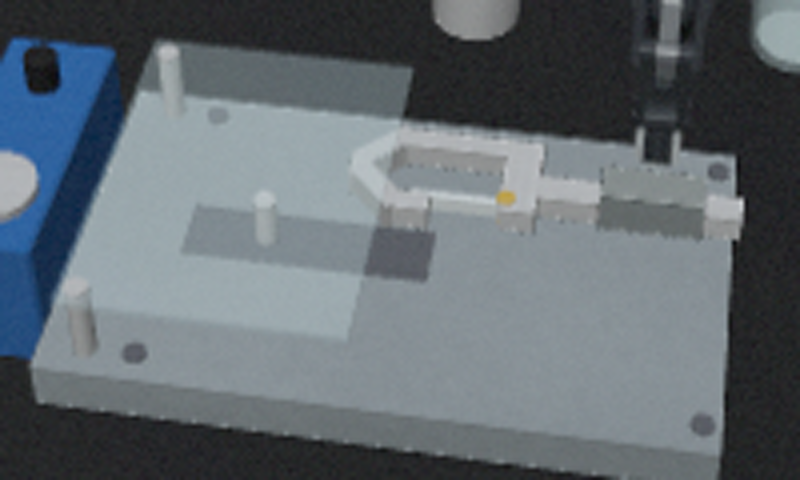

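The link lies flat on the deck, with its head under the shield edge, the latch on the pin side, and the sleeve at (655,200) clear of the shield. The pin top is at (264,198).

```bash
python3 - <<'E'
from h import *
A=lambda u,v:(210+u/4-.4,230+v/4-.4)
L=[(-94.5,11,.056,600,200),(-149.5,11,.056,705,206),(-62,-32,.046,543,146),(-62,20,.046,535,206),(-6,26,.046,430,200),(-170,8,.046,742,203)]
R,t=fit([l[:2] for l in L],[world('side',*A(*l[3:]),z=l[2]) for l in L])
pw=world('side',*A(264,198),z=.06)[:2]
print('pin',pw,'top est .6707 .2583; pin in link',R.T@(pw-t), R.T@(np.array([.6707,.2583])-t))
print('sleeve',R@[-.122,0]+t)
E
```

```text
th 2.6496646592104516 t [0.59629633 0.20746278] res mm [[1.1, -7.0], [0.4, -3.8], [-0.2, -4.6], [-0.5, 2.5], [0.1, 5.2], [-0.8, 7.7]]
pin [0.67121118 0.25547375] top est .6707 .2583; pin in link [0.07705425 0.04449641] [0.07667427 0.04734327]
sleeve [0.47442677 0.20182285]
```

>>> arm_command(turn=[[0, 0, 0], [0, 0, 0], [0, 0, 0], [0, 0, 0], [0, 0, 0], [0, 0, 0]], xyz=[[0.07, 0.12, 0], [0, 0, 0.35], [0, 0, 0.4], [0, 0, 0.3], [0, 0, 0.12], [0, 0, 0]], claw=[60, 60, 60, 60, 60, 60])

```text
time_s: 14.3
position: [0.47, 0.2075, 0.0363]
tool_rot: [[-1.0, -0.026, -0.001], [-0.026, 1.0, -0.0], [0.001, -0.0, -1.0]]
ft_force: [0.0, 0.1, 0.1]
grip_width: 0.0602
gripper_force: 0.0
```

>>> arm_command(turn=[[0, 0, 0], [0, 0, 0], [0, 0, 0], [0, 0, 0], [0, 0, 0], [0, 0, 0], [0, 0, 0], [0, 0, 0]], xyz=[[0, 0, 0], [0, 0, 0], [0, 0, 0], [0, 0, 0], [0, 0, 0], [0, 0, 0], [0, 0, 0], [0, 0, 0]], claw=[45, 35, 28, 15, 10, 10, 10, 10], squeeze=80)

```text
time_s: 15.1
position: [0.4703, 0.2073, 0.0376]
tool_rot: [[-1.0, -0.026, 0.001], [-0.026, 1.0, 0.0], [-0.001, 0.0, -1.0]]
ft_force: [-1.5, -0.4, 6.2]
grip_width: 0.0205
gripper_force: 79.1
```

```bash
python3 - <<'E'
from h import *
go(.47,.2073,.039,-178.34)
E
```

```text
t 15.1 pos [0.4703 0.2073 0.0376] yaw -178.53 q6 -80.9 units xyz [ 0.007 -0.001 -0.028] turn [ 0.002  0.013 -0.038] F [-1.5 -0.4  6.2] grip 0.02051355836973514 79.05951619148254
```

>>> arm_command(turn=[[0, 0, 0], [0, 0, 0], [0, 0, 0], [0, 0, 0], [0, 0, 0], [0, 0, 0], [0, 0, 0], [0, 0, 0], [0, 0, 0], [0, 0, 0]], xyz=[[0, 0, -0.04], [-0.15, 0, 0], [-0.25, 0, 0], [-0.25, 0, 0], [-0.25, 0, 0], [-0.25, 0, 0], [-0.25, 0, 0], [-0.25, 0, 0], [-0.25, 0, 0], [0, 0, 0]], claw=[10, 10, 10, 10, 10, 10, 10, 10, 10, 10], squeeze=100)

```text
time_s: 16.1
position: [0.5665, 0.2095, 0.0383]
tool_rot: [[-1.0, -0.025, 0.001], [-0.025, 1.0, 0.0], [-0.001, 0.0, -1.0]]
ft_force: [0.3, -0.1, -1.6]
grip_width: 0.0196
gripper_force: 98.0
```

```bash
python3 - <<'E'
from h import *
go(.565,.2073,.039,-178.34)
shot('side','s4');shot('top','t4')
p=cv2.imread('pics/s4.png');q=cv2.imread('pics/t4.png')
a=cv2.resize(p[230:330,215:365],(800,533),interpolation=cv2.INTER_CUBIC)
cv2.imwrite('pics/c4.png',a)
E
```

```text
t 16.1 pos [0.5665 0.2095 0.0383] yaw -178.57 q6 -82.4 units xyz [ 0.03  -0.044 -0.013] turn [ 0.001  0.008 -0.045] F [ 0.3 -0.1 -1.6] grip 0.019602984937337274 98.02406787872314
```

View pics/c4.png

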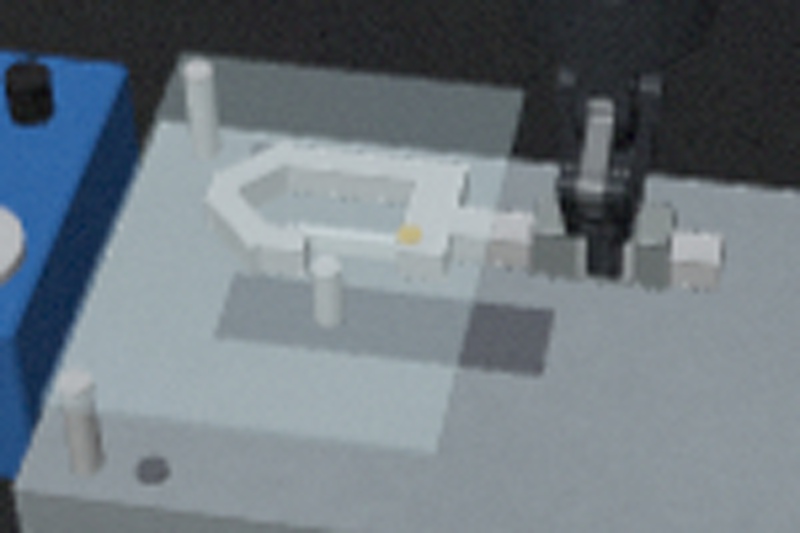

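The pin (top at (327,265), foot at (328,322)) stands beside the mouth, between the tip end (305,272) and the neck front (398,278). I check the offset along the link.

```bash
python3 - <<'E'
from h import *
k=16/3
A=lambda u,v:(215+u/k-.4,230+v/k-.4)
w=lambda u,v,z:world('side',*A(u,v),z=z)
for n,a in dict(tip=(305,247,.047),tipb=(305,272,.031),neckF=(398,258,.047),neckFb=(398,279,.031),neckR=(450,252,.047),pintop=(327,265,.06),pinfoot=(328,322,.03),bowl=(208,197,.047)).items():print(n,np.round(w(*a)[:2],4))
s=env.observe()['position'];th=np.radians(1.45);R=np.array([[np.cos(th),-np.sin(th)],[np.sin(th),np.cos(th)]])
for P in([.6707,.2583],[.6712,.2555]):print('pin in link (kin)',R.T@(np.array(P)-s[:2])-[.1255,0])
E
```

```text
tip [0.6852 0.236 ]
tipb [0.6865 0.2345]
neckF [0.6475 0.2351]
neckFb [0.6489 0.2314]
neckR [0.628  0.2281]
pintop [0.6704 0.2559]
pinfoot [0.671 0.258]
bowl [0.731  0.2161]
pin in link (kin) [-0.01849603  0.04596992]
pin in link (kin) [-0.01806705  0.04315817]
```

>>> arm_command(turn=[[0, 0, 0], [0, 0, 0], [0, 0, 0], [0, 0, 0], [0, 0, 0], [0, 0, 0], [0, 0, 0], [0, 0, 0], [0, 0, 0], [0, 0, 0]], xyz=[[0, 0.08, 0], [0, 0.12, 0], [0, 0.12, 0], [0, 0.12, 0], [0, 0.1, 0], [0, 0.08, 0], [0, 0.08, 0], [0, 0.06, 0], [0, 0.06, 0], [0, 0, 0]], claw=[10, 10, 10, 10, 10, 10, 10, 10, 10, 10])

```text
time_s: 17.2
position: [0.5639, 0.2509, 0.0388]
tool_rot: [[-1.0, -0.026, -0.0], [-0.026, 1.0, -0.0], [0.0, -0.0, -1.0]]
ft_force: [-0.4, -1.8, -3.0]
grip_width: 0.0196
gripper_force: 98.1
```

```bash
python3 - <<'E'
from h import *
go(.565,.2515,.039,-178.34)
shot('side','s5')
p=cv2.imread('pics/s5.png')
a=cv2.resize(p[230:330,215:365],(800,533),interpolation=cv2.INTER_CUBIC)
cv2.imwrite('pics/c5.png',a)
E
```

```text
t 17.2 pos [0.5639 0.2509 0.0388] yaw -178.52 q6 -78.5 units xyz [-0.022  0.011 -0.005] turn [-0.001 -0.003 -0.037] F [-0.4 -1.8 -3. ] grip 0.01964933045255691 98.06976914405823
```

View pics/c5.png

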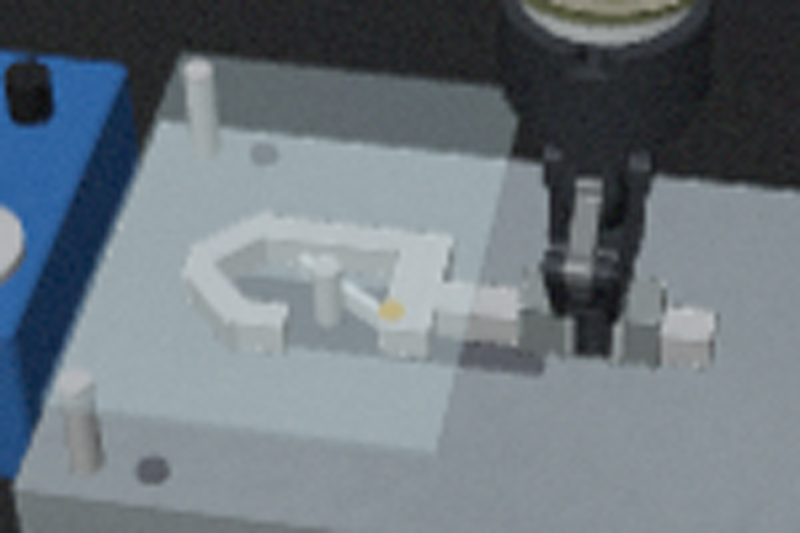

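The pin stands inside the throat at (327,290), with the latch swung open from the gold pivot (390,310) to (300,262). Next I draw along link -x.

>>> arm_command(turn=[[0, 0, 0], [0, 0, 0], [0, 0, 0], [0, 0, 0], [0, 0, 0], [0, 0, 0], [0, 0, 0], [0, 0, 0], [0, 0, 0], [0, 0, 0]], xyz=[[0.08, 0, 0], [0.1, 0, 0], [0.1, 0, 0], [0.1, 0, 0], [0.1, 0, 0], [0.1, 0, 0], [0.1, 0, 0], [0.08, 0, 0], [0.08, 0, 0], [0, 0, 0]], claw=[10, 10, 10, 10, 10, 10, 10, 10, 10, 10])

```text
time_s: 18.25
position: [0.5217, 0.2498, 0.039]
tool_rot: [[-1.0, -0.026, 0.0], [-0.026, 1.0, 0.0], [-0.0, 0.0, -1.0]]
ft_force: [1.2, 1.3, -3.4]
grip_width: 0.0194
gripper_force: 98.1
```

>>> arm_command(turn=[[0, 0, 0], [0, 0, 0], [0, 0, 0], [0, 0, 0], [0, 0, 0], [0, 0, 0], [0, 0, 0]], xyz=[[0.1, 0, 0], [0.12, 0, 0], [0.12, 0, 0], [0.12, 0, 0], [0.1, 0, 0], [0.08, 0, 0], [0, 0, 0]], claw=[10, 10, 10, 10, 10, 10, 10])

```text
time_s: 18.95
position: [0.4894, 0.2489, 0.0389]
tool_rot: [[-1.0, -0.026, -0.001], [-0.026, 1.0, -0.0], [0.001, -0.0, -1.0]]
ft_force: [0.8, 1.6, -3.9]
grip_width: 0.0198
gripper_force: 98.1
```

```bash
python3 - <<'E'
from h import *
go(.48,.2515,.039,-178.34)
shot('side','s6')
p=cv2.imread('pics/s6.png')
a=cv2.resize(p[230:330,215:365],(800,533),interpolation=cv2.INTER_CUBIC)
cv2.imwrite('pics/c6.png',a)
E
```

```text
t 18.95 pos [0.4894 0.2489 0.0389] yaw -178.52 q6 -76.9 units xyz [ 0.187  0.057 -0.002] turn [-0.001 -0.009 -0.036] F [ 0.8  1.6 -3.9] grip 0.019836579455147975 98.13054084777832
```

View pics/c6.png

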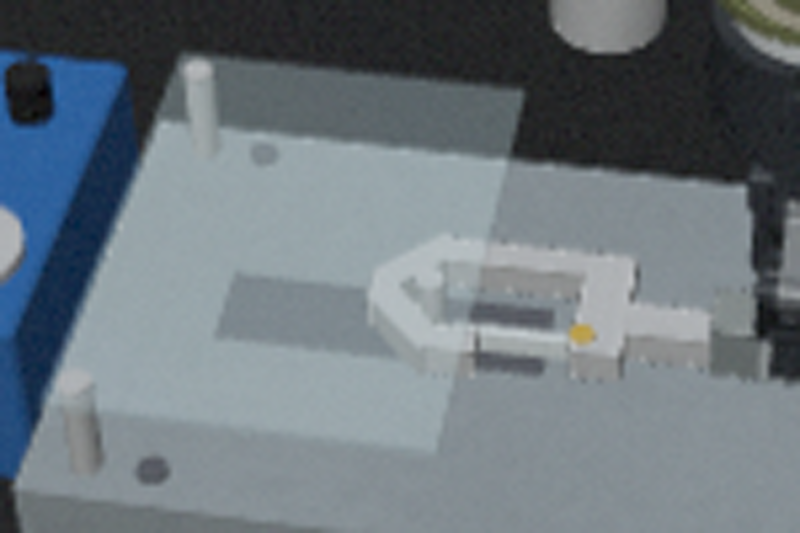

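The latch is shut and the pin is in the bowl at (430,290); the carriage is most of the way forward. I keep drawing gently to the stop.

>>> arm_command(turn=[[0, 0, 0], [0, 0, 0], [0, 0, 0], [0, 0, 0]], xyz=[[0.08, 0, 0], [0.08, 0, 0], [0.04, 0, 0], [0, 0, 0]], claw=[10, 10, 10, 10])

```text
time_s: 19.4
position: [0.4862, 0.2496, 0.0404]
tool_rot: [[-1.0, -0.026, 0.015], [-0.026, 1.0, 0.003], [-0.015, 0.003, -1.0]]
ft_force: [24.5, 6.8, -10.1]
grip_width: 0.0197
gripper_force: 98.3
```

>>> arm_command(turn=[[0, 0, 0], [0, 0, 0], [0, 0, 0]], xyz=[[0.04, 0, 0], [0.02, 0, 0], [0, 0, 0]], claw=[10, 10, 10])

```text
time_s: 19.7
position: [0.4852, 0.2499, 0.0408]
tool_rot: [[-0.999, -0.026, 0.019], [-0.026, 1.0, 0.005], [-0.02, 0.004, -1.0]]
ft_force: [31.3, 8.4, -11.3]
grip_width: 0.0198
gripper_force: 98.6
```

>>> arm_command(turn=[[0, 0, 0], [0, 0, 0], [0, 0, 0], [0, 0, 0], [0, 0, 0]], xyz=[[-0.1, 0, 0], [-0.08, 0, 0], [0, 0, 0.02], [0, 0, 0.02], [0, 0, 0]], claw=[10, 10, 10, 10, 10])

```text
time_s: 20.2
position: [0.487, 0.2492, 0.0377]
tool_rot: [[-1.0, -0.026, 0.003], [-0.026, 1.0, 0.001], [-0.003, 0.001, -1.0]]
ft_force: [3.8, 4.7, 2.5]
grip_width: 0.0195
gripper_force: 100.5
```

```bash
python3 - <<'E'
from h import *
go(.487,.2499,.0375,-178.34)
E
```

```text
t 20.2 pos [0.487  0.2492 0.0377] yaw -178.5 q6 -76.8 units xyz [-0.001  0.014  0.005] turn [ 0.011  0.037 -0.033] F [3.8 4.7 2.5] grip 0.01945747135569374 100.54428577423096
```

On the deck and nearly unloaded. I release and rise.

>>> arm_command(turn=[[0, 0, 0], [0, 0, 0], [0, 0, 0], [0, 0, 0], [0, 0, 0], [0, 0, 0], [0, 0, 0], [0, 0, 0], [0, 0, 0], [0, 0, 0], [0, 0, 0], [0, 0, 0]], xyz=[[0, 0, 0], [0, 0, 0], [0, 0, 0], [0, 0, 0], [0, 0, 0], [0, 0, -0.2], [0, 0, -0.4], [0, 0, -0.6], [0, 0, -0.6], [0, 0, -0.6], [0, 0, -0.4], [0, 0, 0]], claw=[25, 35, 45, 50, 50, 50, 50, 50, 50, 50, 50, 50])

```text
time_s: 21.4
position: [0.487, 0.2491, 0.1803]
tool_rot: [[-1.0, -0.026, 0.006], [-0.026, 1.0, 0.002], [-0.006, 0.001, -1.0]]
ft_force: [0.7, 0.1, -0.6]
grip_width: 0.0499
gripper_force: 0.0
```

```bash
python3 - <<'E'
from h import *
go(.487,.2499,.0375,-178.34)
shot('side','s7')
p=cv2.imread('pics/s7.png')
a=cv2.resize(p[150:350,180:440],(780,600),interpolation=cv2.INTER_CUBIC)
cv2.imwrite('pics/c7.png',a)
E
```

```text
t 21.4 pos [0.487  0.2491 0.1803] yaw -178.53 q6 -76.8 units xyz [0.017 0.013 2.856] turn [ 0.016  0.069 -0.037] F [ 0.7  0.1 -0.6] grip 0.04985142830311077 0.0
```

View pics/c7.png

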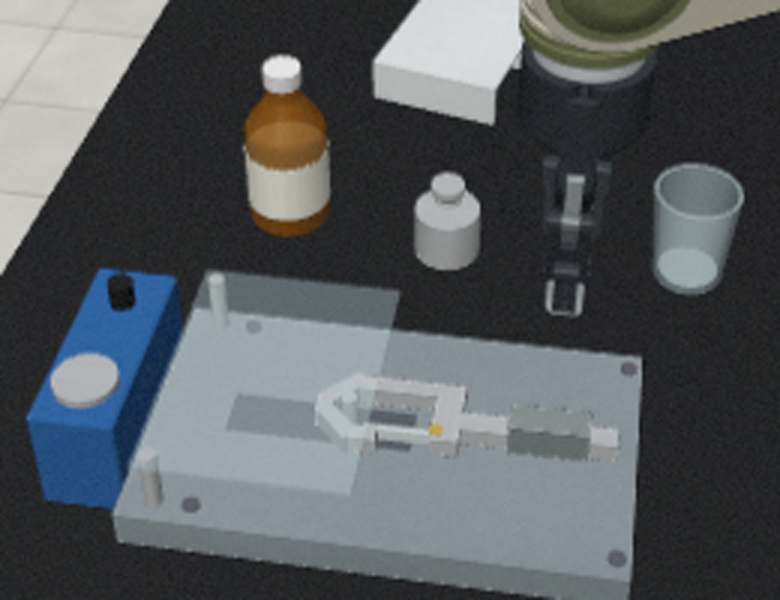

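The link lies flat with its latch shut, the pin is in the bowl at (350,407), the gripper is clear and the bystanders are unmoved.

```bash
python3 -c "
from rig import env
print(env.close_job())"
```

```text
the job is handed in; nothing more can be done
None
```

The link is hooked on the load pin with its latch shut. The carriage was drawn until it hit a hard stop, and the link was released flat on the deck. The bottle, beaker and weight look unmoved in the last picture (the eye-bar was out of that view), and I handed the job in at about 21 s; no verdict came back.

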